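# Press a round flask into the sprung cradle of a touch mixer and hold it there

### The arm

A 7-joint arm with a two-finger parallel gripper is mounted at the origin on a cart in front of the work surface, level with it; the furniture and walls round the work are solid. World frame = base frame: x ahead of the robot, y to its left, z up, the work surface at z = 0. Lengths are in m, angles in rad, forces in N, time in s.
With the tool pointing down it reaches from about 0.425 to 0.825 m from the base axis. Payload 3.6 kg.
Tool frame: the origin (TCP) lies where the fingers leave the gripper's body, on its centre line; the fingertips stand r.finger_overhang ahead of it and the grasp point (between the pads) lies 65 mm ahead of it (r.finger_overhang is the distance from the TCP to the fingertips, in m); z points along the fingers, y is the line along which they close (so a half turn about z gives the same grasp; the last joint's range is limited). The gripper opens to 93 mm and grips with 3 to 60 N. Pads are 15 mm wide; open, the fingers measure 128 mm over their backs; the gripper's body (75 mm by 188 mm) begins 65 mm behind the grasp point.
Start: joints at [1.298, 0.615, -0.013, 1.423, 0.008, 1.103, -0.04], TCP at [0.159, -0.63, 0.303] pointing down, gripper open.
Joint ranges: [-3.12, 3.12], [-0.3, 2.06], [-1.34, 1.32], [0.26, 2.42], [-1.36, 4.5], [0.01, 1.98], [-2.84, 2.84]. Speed limits (rad/s): [2.79, 2.79, 3.14, 3.14, 3.14, 3.14, 3.14].

### API

Orientations are given as [roll, pitch, yaw] about the fixed x, y, z axes, in that order (R = Rz(yaw) Ry(pitch) Rx(roll)).
In Python, from cell import observe, cams, job_done, r gives the robot as it stands.
- The arm moves only by the shell command python3 -m crank 'ROWS' [FORCE]. ROWS is JSON, one flat list of numbers, 5 for each row, row after row: the finger opening in mm, from 0 to 93, then the shift along the world's x, y, z in units of 30 mm (1.0 is 30 mm), then the turn about the world's z in rad. A call has exactly 10 rows; each row shifts and turns the commanded pose from where the row before left it; what a row does not reach is not made up. A row lasts 1/12 s, in which the tool goes at most 41.7 mm and 7.16 degrees, less where a joint would pass 70% of its speed; a pose out of reach is approached as far as the arm can. A call is refused whole if a number of a shift passes 1 or a number of a turn 0.125, either way. A call with a gripper value outside its range is refused whole. The fingers move at their own pace and stop on an object; FORCE is the grip in N (left out, the last holds). Time passes only in rows, so rows that do not move let the fingers close, or fill a call up. It gives the time, the measured TCP pose, the force, the opening and the grip force at its end, in the units of the state.
- observe(): the state, without advancing time (a new reading comes with each control period).
- cams.snapshot(name): name is "side" or "top"; returns (picture, depth): 400x640x3 uint8, blue, green, red; 400x640 float32, m along the optical axis (not along the pixel's ray), 0 where there is no reading.
- cams.camera_model(name): a dict with "vfov" (degrees; the focal length in pixels is half the picture's height over the tangent of half this angle, whatever the lens; pixels are square), "cx", "cy" (the principal point, pixels), "dist" ([k1, k2, p1, p2, k3] as OpenCV has them; the pictures are not rectified), "world_from_camera" (4x4, takes a point from camera to world coordinates). Camera axes: x right, y up, looking along -z (the intrinsics and any distortion apply to the point x, -y, -z); pixel columns grow to the right and rows downward; lengths in m; the calibration is good to about 2 mm. A picture is of the moment at which its call begins. camera_model takes no time and is no camera call.
- job_done(): hands the job in; it is judged then, once.
The state is a dict: "time_s": time; "q": joint angles; "dq": joint speeds; "joint_efforts": joint torques, N m; "position": TCP position; "tcp_rot": TCP orientation; "ft_force": force on the tool from outside, world axes, zero at the start; "moment": the same for the moment, N m; "opening": finger opening in m; "finger_force": force on a finger pad.
Only numpy, scipy, OpenCV 4.12 (cv2) and the standard library are available. Lean on these libraries where they do the work, as an engineer would, in place of code of your own. Each camera call takes 0.05 s, during which the arm holds its last target. There are 200 camera calls.

### The job

Press the mixer's hand pedal right down to its stop so that the round cover swings off the sprung ring cradle, then let the pedal come back up. Take the round-bottomed flask (not the conical one) from its cork ring, set it upright in the cradle and press it down until the cradle is at the bottom of its travel. Finish while still holding it pressed down there (do not let go), and leave the conical flask and the small cream jar standing where they are.

Things in the scene. Friction and masses are not known exactly. Their poses are not given: they have to be found in the camera images.
- mixer: touch mixer, fixed to the worktop: white housing 120 (x) x 140 (y) x 45 mm high. Origin on the worktop under the centre of the housing and of the ring cradle; its own -x side carries the pedal (foot plate out to 184 mm from the origin). A cover pivot post, 93 mm high, stands at its own (0, +58) mm
- cradle (a joint): travel of the sprung ring cradle in m: 0 = up, 0.014 = bottom stop (vertical, pressed downwards). Steel ring 68 mm outside, 50 mm inside, 8 mm thick, centred on the mixer's origin, top face 78 mm above the worktop when up and 64 mm when fully pressed. It begins to move at about 4 N and takes about 13 N to the stop; the flask's weight alone does not press it
- cradle_seat (a point): centre of the ring's top face (moves with the ring)
- pedal (a joint): hand pedal angle in rad: 0 = up (springs back), 0.30 = at its stop, level. Steel plate 76 mm wide with a rubber pad, hinged at the mixer's own (-70, 0) mm, 22 mm above the worktop, free end rising away from the housing at 0.30 rad. Takes about 12 N at the pad point to reach the stop. Pressing it swings the cover open by 6.4 rad per rad
- pedal_pad (a point): point on top of the pedal's rubber pad, 66 mm from its hinge: press here, straight down. 46 mm above the worktop with the pedal up, 26 mm at the stop
- cover (a joint): swing angle in rad of the flat white round cover (72 mm disc, top 88 mm above the worktop, just above the cradle) about its upright post: up to 0.3 = over the cradle, about 1.92 = swung clear to the back left of the mixer. It stays where the pedal has pushed it
- cork_ring: cork support ring for the round flask, fixed, 84 mm outside, 50 mm inside, 26 mm high; origin on the worktop at its centre
- round_flask: stoppered round-bottomed amber glass flask, about 0.16 kg: bulb a sphere 66 mm in diameter, straight neck 24 mm in diameter from 65 to 104 mm above the lowest point, lip 29 mm from 104 to 108 mm, black stopper 21 mm up to 120 mm. Origin at the lowest point of the bulb, z up the neck. In the 50 mm hole of a ring the lowest point hangs 11 to 12 mm below the ring's top face
- flask_neck (a point): point on the neck's axis, 86 mm above the lowest point of the round flask: grip the neck here
- conical_flask: stoppered conical amber glass flask, flat base 68 mm, 110 mm high, with the same neck and stopper; stands on the worktop, origin at the centre of its base. Leave it alone
- cream_jar: small white screw-lid cream jar, 45 mm in diameter, 34 mm high, origin at the centre of its base. Leave it alone
There are look-alikes about, which are no part of the job. Leave any green look-alike of the round_flask alone.

How it is judged:
On the way, in this order (a step that is already met when the one before it is completed fails the run):
1. the pedal has been pressed to its stop and the cover has swung clear (value of joint pedal above 0.27 rad and value of joint cover above 1.6 rad), for 0.1 s.
2. the round flask sits upright in the cradle and presses it to the bottom (value of joint cradle above 0.011 m and horizontal distance between round_flask and cradle_seat below 0.01 m and z of round_flask in the frame of cradle_seat below -0.007 m and angle between round_flask's own z axis and vertical below 0.2 rad), for 0.3 s.
At the end, for the whole second after the job is handed in: Round flask in the ring cradle (within 10 mm of centre, bulb 7 mm or more below the ring top), upright within 0.2 rad and still; cradle pressed over 11 of its 14 mm, gripper on the flask with over 3 N, flask on the cradle with over 6 N; pedal back up (all of step 2 and contact force between the fingers and round_flask above 3 N and contact force between round_flask and mixer above 6 N and linear speed of round_flask below 0.02 m/s and value of joint pedal below 0.06 rad); the arm keeps its last pose, push and grip.
It fails at once if the conical flask is knocked over or shoved more than 30 mm (angle between conical_flask's own z axis and vertical above 0.4 rad or distance of conical_flask from where it was at the start of the episode above 0.03 m).
It fails at once if the cream jar is shoved more than 30 mm (distance of cream_jar from where it was at the start of the episode above 0.03 m).
It fails at once if the round flask is tipped over (angle between round_flask's own z axis and vertical above 0.8 rad).
It also fails if it takes over 56 s, if anything falls off the work surface, if the arm or the gripper's body presses on something with over 40 N, if the wrist force passes 120 N, or if a joint passes its speed limit or range.

## Working session

There is one attempt and no reset: what is moved stays moved. The work goes in short steps, Python scripts to look and compute and a shell command to move; the robot and the scene stay as the last step left them, time stands still between calls to the robot, and variables do not carry over. Pictures are saved under pics/ and viewed, at most 10 in all, crops included, and the job is handed in when it is done.

```bash
mkdir -p pics
cat > h.py <<'E'
import numpy as np, cv2
from cell import observe, cams, job_done, r
def model(n):
    m=cams.camera_model(n); f=200/np.tan(np.radians(m["vfov"])/2)
    K=np.array([[f,0,m["cx"]],[0,f,m["cy"]],[0,0,1.]])
    return K,np.array(m["dist"],float),np.array(m["world_from_camera"])
def ray(n,px):
    K,d,T=model(n); u=cv2.undistortPoints(np.array(px,float).reshape(-1,1,2),K,d).reshape(-1,2)
    v=np.c_[u[:,0],-u[:,1],-np.ones(len(u))]
    return T[:3,3],v@T[:3,:3].T
def onplane(n,px,z):
    o,v=ray(n,px); return o+v*((z-o[2])/v[:,2])[:,None]
def depthpts(n,px,dep):
    o,v=ray(n,px); px=np.array(px,int); return o+v*dep[px[:,1],px[:,0]][:,None]
def cloud(n,dep):
    g=np.mgrid[0:400,0:640]; px=np.c_[g[1].ravel(),g[0].ravel()]
    return depthpts(n,px,dep).reshape(400,640,3)
E
python3 - <<'E'
from h import *
for n in("top","side"):
    p,d=cams.snapshot(n); cv2.imwrite(f"pics/{n}0.png",p); np.save(f"pics/{n}0.npy",d)
    print(n,model(n))
s=observe(); print(s["time_s"],s["position"],s["tcp_rot"],r.finger_overhang,s["opening"])
E
```

```text
top (array([[380.76599624,   0.        , 322.87964613],
       [  0.        , 380.76599624, 201.40562319],
       [  0.        ,   0.        ,   1.        ]]), array([-0.04617665,  0.        ,  0.        ,  0.        ,  0.        ]), array([[ 0.01660066,  0.99441856, -0.10419288,  0.44987856],
       [-0.99985093,  0.01700483,  0.00299189, -0.01386678],
       [ 0.00474697,  0.10412768,  0.99455261,  1.03213795],
       [ 0.        ,  0.        ,  0.        ,  1.        ]]))
side (array([[381.01975679,   0.        , 311.34671074],
       [  0.        , 381.01975679, 199.00236907],
       [  0.        ,   0.        ,   1.        ]]), array([-0.07580303,  0.        ,  0.        ,  0.        ,  0.        ]), array([[ 0.96661189,  0.11050096, -0.23119472,  0.32821828],
       [-0.25577262,  0.36131079, -0.89667992, -0.84046608],
       [-0.01555084,  0.92587475,  0.37751043,  0.43734248],
       [ 0.        ,  0.        ,  0.        ,  1.        ]]))
0.1 [ 0.15866857 -0.62981137  0.30172621] [-3.13932142e+00  7.00115138e-05  2.46885727e-01] 0.0841 0.09280155203322396
```

View pics/top0.png

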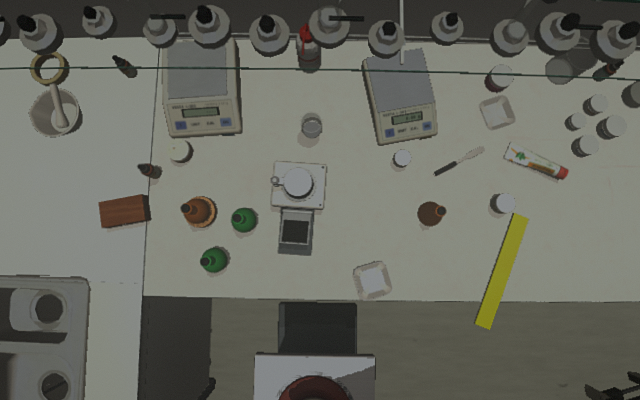

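View pics/side0.png

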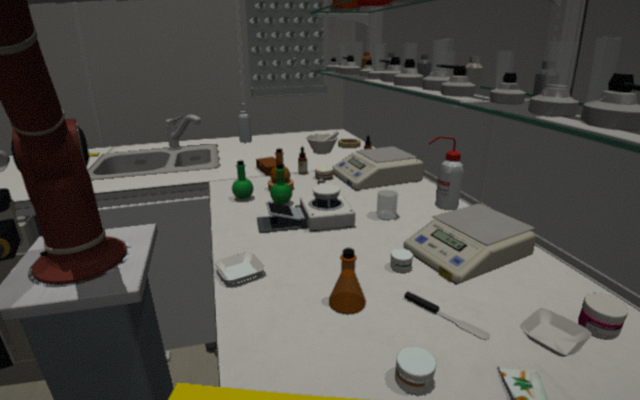

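Top view: the mixer is at (298,183) with its pedal at (296,230) facing the robot. An amber flask in a cork ring is at (198,210), an amber conical one is at (431,213), and green look-alikes are at (243,220) and (214,260). White jars are at (402,158) and (503,203). The amber one in the cork ring, with a spherical bulb, fits the description; I'll confirm it in a crop while measuring.

Run:
```python
from h import *
p=cv2.imread("pics/top0.png"); d=np.load("pics/top0.npy"); C=cloud("top",d); X,Y,Z=C[...,0],C[...,1],C[...,2]
def win(x0,x1,y0,y1):
    m=np.zeros((400,640),bool); m[y0:y1,x0:x1]=1; return m
b=p.max(2)
# housing top
W=win(262,336,150,212)
m=W&(abs(Z-.045)<.008); q=C[m]; 
rect=cv2.minAreaRect(q[:,:2].astype(np.float32)); print("housing",rect,np.median(q[:,2]),m.sum())
m=W&(abs(Z-.088)<.012)&(b>120); q=C[m]; print("cover",cv2.minEnclosingCircle(q[:,:2].astype(np.float32)),np.median(q[:,2]),m.sum())
# pad dark
W=win(274,318,206,258); m=(W&(b<75)).astype(np.uint8); n,l,st,ce=cv2.connectedComponentsWithStats(m); i=1+st[1:,4].argmax()
ys,xs=np.where(l==i); rr=cv2.minAreaRect(np.c_[xs,ys].astype(np.float32)); print("pad px",rr, onplane("top",[rr[0]],.044), np.median(C[l==i],0))
# stoppers
for nm,w in dict(round=win(175,220,190,230),con=win(415,450,198,230),g1=win(228,262,203,235),g2=win(198,232,243,275)).items():
    m=w&(b<45); print(nm,m.sum(),np.argwhere(m).mean(0)[::-1].round(1),"depth",np.median(C[m],0).round(4),"zmax",Z[w].max().round(3))
    px=np.argwhere(m).mean(0)[::-1]; print("  plane .134",onplane("top",[px],.134).round(4))
# cork ring
m=win(175,225,190,232)&(abs(Z-.026)<.006); q=C[m]; print("cork",cv2.minEnclosingCircle(q[:,:2].astype(np.float32)),m.sum())
# tall obstacles
m=(Z>.16)&(X>.3)&(X<1); print("tall minx",X[m].min() if m.any() else None)
s=cv2.imread("pics/side0.png")
a=cv2.resize(p[150:280,170:340],None,fx=3,fy=3,interpolation=cv2.INTER_CUBIC); c=cv2.resize(s[140:240,220:370],None,fx=3,fy=3,interpolation=cv2.INTER_CUBIC)
o=np.zeros((390,510+0,3),np.uint8); o=a; c=cv2.resize(c,(280,187)); f=np.zeros((390,790,3),np.uint8); f[:,:510]=a; f[:187,510:]=c
cv2.imwrite("pics/crop1.png",np.clip(f.astype(float)*1.5,0,255).astype(np.uint8))
```

```text
housing ((0.5972104072570801, 0.049322839826345444), (0.14000622928142548, 0.12201522290706635), 86.94744110107422) 0.04477817080217483 1672
cover ((0.5963714122772217, 0.06398232281208038), 0.05024489015340805) 0.08713384122644657 648
pad px ((294.827392578125, 230.91624450683594), (25.292701721191406, 21.944091796875), 4.085616588592529) [[0.47535372 0.05449725 0.044     ]] [0.47509945 0.05472298 0.04362357]
round 41 [187.2 208.7] depth [0.521  0.3106 0.1339] zmax 1.032
  plane .134 [[0.5211 0.3057 0.134 ]]
con 9 [441.1 210.3] depth [ 0.53   -0.3099  0.111 ] zmax 1.032
  plane .134 [[ 0.5274 -0.2983  0.134 ]]
g1 12 [235.4 217.4] depth [0.503  0.1959 0.1205] zmax 1.032
  plane .134 [[0.5024 0.1896 0.134 ]]
g2 31 [203.7 260.9] depth [0.3981 0.2659 0.1188] zmax 1.032
  plane .134 [[0.3991 0.2602 0.134 ]]
cork ((0.5226115584373474, 0.3124240040779114), 0.0425540953874588) 269
tall minx 0.44987855998877563
```

View pics/crop1.png

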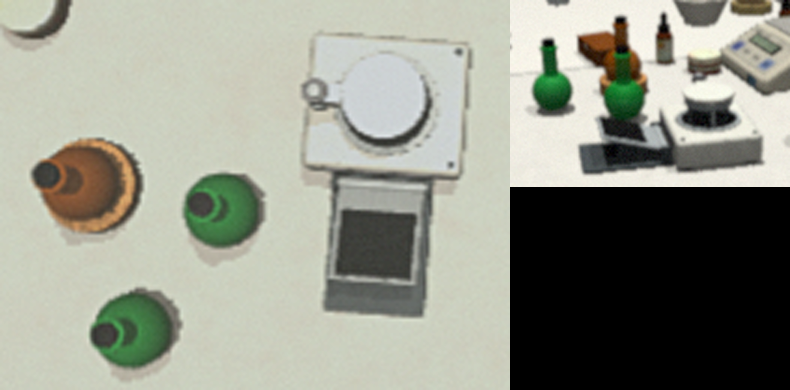

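The crop confirms it. The amber round-bottomed flask sits in the cork ring, with its stopper at top pixel (187,209). The green ones stand without rings.

Measured positions:
- **Mixer:** (0.597, 0.049), yaw about -0.05. Housing fit 140x122 mm at 45 mm high.
- **Pad press point:** about (0.466, 0.056).
- **Flask:** (0.5215, 0.311), stopper top at 0.134 as expected.

Moving now.

```bash
python3 -m crank '[0,0.7,1,0,-0.12, 0,0.7,1,0,-0.12, 0,0.7,1,0,0, 0,0.7,1,0,0, 0,0.7,1,0,0, 0,0.7,1,0,0, 0,0.7,1,0,0, 0,0.7,1,0,0, 0,0.7,1,0,0, 0,0.7,1,0,0]' 20
python3 -m crank '[0,0.3,1,0,0, 0,0.3,1,0,0, 0,0.3,1,0,0, 0,0.3,1,0,0, 0,0.3,1,0,0, 0,0.3,1,0,0, 0,0.3,1,0,0, 0,0.3,1,0,0, 0,0.3,1,0,0, 0,0.3,1,0,0]'
```

```text
time_s: 0.93
position: [0.3694, -0.3285, 0.3025]
tcp_rot: [-3.141, 0.0, 0.007]
ft_force: [0.4, -0.3, 0.1]
opening: 0.0311
finger_force: 0.0
time_s: 1.77
position: [0.4587, -0.0288, 0.3026]
tcp_rot: [3.142, 0.001, 0.007]
ft_force: [0.6, -0.8, 0.9]
opening: 0.0006
finger_force: 0.0
```

```bash
python3 -m crank '[0,0.1,0.9,0,0, 0,0.1,0.9,-0.3,0, 0,0.08,0.9,-0.8,0, 0,0,0.07,-1,0, 0,0,0,-1,0, 0,0,0,-1,0, 0,0,0,-1,0, 0,0,0,-0.15,0, 0,0,0,0,0, 0,0,0,0,0]'
python3 -m crank '[0,0,0,-0.1,0, 0,0,0,-0.1,0, 0,0,0,-0.1,0, 0,0,0,-0.1,0, 0,0,0,-0.1,0, 0,0,0,-0.1,0, 0,0,0,-0.1,0, 0,0,0,-0.1,0, 0,0,0,-0.1,0, 0,0,0,-0.1,0]'
```

```text
time_s: 2.6
position: [0.4677, 0.0529, 0.1459]
tcp_rot: [-3.141, -0.001, 0.007]
ft_force: [-0.1, -0.3, -0.0]
opening: 0.0007
finger_force: 0.0
time_s: 3.43
position: [0.4642, 0.0531, 0.1155]
tcp_rot: [3.141, 0.007, 0.007]
ft_force: [-6.1, 1.2, 11.4]
opening: 0.0007
finger_force: 5.6
```

```bash
python3 -m crank '[0,0,0,-0.1,0, 0,0,0,-0.1,0, 0,0,0,-0.1,0, 0,0,0,-0.05,0, 0,0,0,0,0, 0,0,0,0,0, 0,0,0,0,0, 0,0,0,0,0, 0,0,0,0,0, 0,0,0,0,0]'
python3 - <<'E'
from h import *
p,d=cams.snapshot("top"); cv2.imwrite("pics/top1.png",p)
s,e=cams.snapshot("side"); f=np.zeros((400,790,3),np.uint8)
f[:,:400]=cv2.resize(p[120:270,230:380],(400,400)); f[:390,400:]=cv2.resize(s[150:250,240:340],(390,390)); cv2.imwrite("pics/c2.png",f)
E
```

```text
time_s: 4.27
position: [0.4635, 0.0531, 0.1098]
tcp_rot: [3.14, 0.006, 0.008]
ft_force: [-14.5, 0.2, 55.0]
opening: 0.0002
finger_force: 27.7
```

View pics/c2.png

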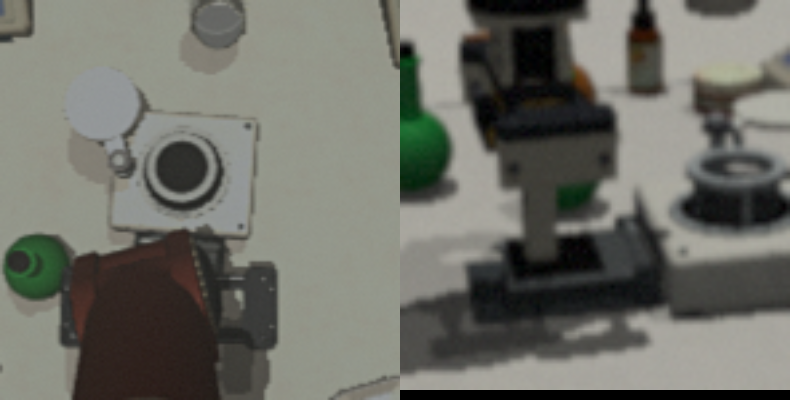

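The crop shows the pedal down at its stop (55 N), the cover swung to the back left at (103,102), and the ring free with its centre at (183,167). Lifting off and going over the flask, and measuring the ring from that picture.

```bash
python3 -m crank '[0,0,0,0.5,0, 0,0,0,1,0, 0,0,0,1,0, 0,0,0,1,0, 0,0,0.3,1,0, 60,0.25,0.9,0.9,0, 60,0.3,1,0.6,0, 60,0.3,1,0.3,0, 60,0.3,1,0,0, 60,0.3,1,0,0]'
python3 -m crank '[60,0.25,1,0,0, 60,0.2,1,0,0, 60,0,0.9,0,0, 60,0,0.5,0,0, 60,0,0,0,0, 60,0,0,0,0, 60,0,0,0,0, 60,0,0,0,0, 60,0,0,0,0, 60,0,0,0,0]'
python3 - <<'E'
from h import *
p=cv2.imread("pics/top1.png"); print("est",onplane("top",[[298.6,182.6]],.078))
p,d=cams.snapshot("top"); C=cloud("top",d); X,Y,Z=np.moveaxis(C,2,0)
m=(abs(Z-.077)<.006)&(np.hypot(X-.597,Y-.05)<.045); q=C[m]; print("ring",cv2.minEnclosingCircle(q[:,:2].astype(np.float32)),q.mean(0),m.sum())
m=(abs(X-.466)<.012)&(abs(Y-.056)<.012); print("pad z",np.median(Z[m]))
s,e=cams.snapshot("side"); cv2.imwrite("pics/c3.png",cv2.resize(s[100:220,220:360],(700,600)))
o=observe();print(o["position"],o["opening"])
E
```

```text
time_s: 5.2
position: [0.5111, 0.2103, 0.2948]
tcp_rot: [-3.141, -0.002, 0.007]
ft_force: [-0.4, -0.8, -0.9]
opening: 0.0289
finger_force: 0.0
time_s: 6.03
position: [0.5246, 0.3093, 0.294]
tcp_rot: [3.141, -0.0, 0.005]
ft_force: [-0.4, 0.7, -0.1]
opening: 0.0602
finger_force: 0.0
est [[0.59666786 0.04554145 0.078     ]]
ring ((0.5974423289299011, 0.054746340960264206), 0.03902433440089226) [0.59721567 0.04975464 0.07739897] 270
pad z 0.04599031513505669
[0.52442458 0.31004575 0.29393975] 0.06030282615781379
```

View pics/c3.png

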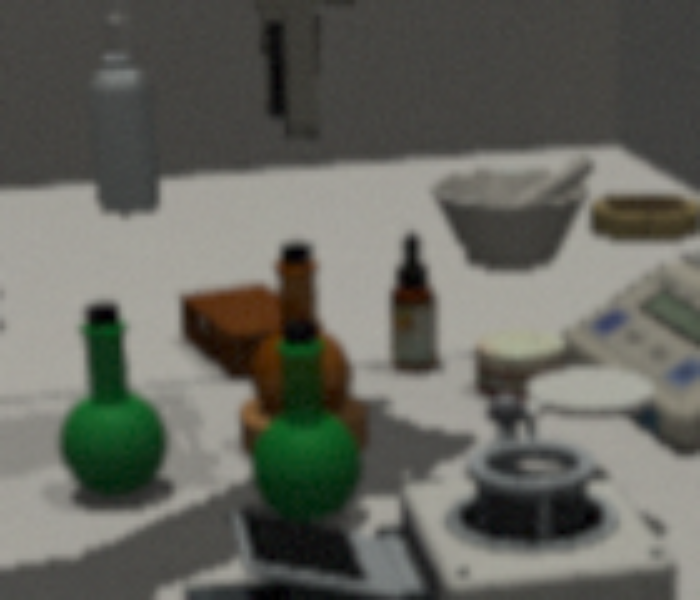

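The pedal is back up (pad at z 0.046), the cover is clear at crop (590,390), and the ring centre is (0.597, 0.049). The amber flask stands upright with its stopper at crop (297,250), and the fingers are above it. Descending and gripping.

```bash
python3 -m crank '[60,-0.09,0.03,-0.7,0, 60,0,0,-0.8,0, 60,0,0,-0.8,0, 60,0,0,-0.8,0, 60,0,0,-0.7,0, 60,0,0,-0.46,0, 60,0,0,0,0, 60,0,0,0,0, 15,0,0,0,0, 15,0,0,0,0]' 40
python3 -m crank '[15,0,0,0,0, 15,0,0,0,0, 15,0,0,0,0, 15,0,0,0,0, 15,0,0,0,0, 15,0,0,0,0, 15,0,0,0,0, 15,0,0,0,0, 15,0,0,0,0, 15,0,0,0,0]'
```

```text
time_s: 6.97
position: [0.5223, 0.3122, 0.1675]
tcp_rot: [-3.14, -0.003, 0.007]
ft_force: [0.4, 0.8, -0.0]
opening: 0.0511
finger_force: 0.0
time_s: 7.8
position: [0.5217, 0.3121, 0.1662]
tcp_rot: [-3.141, -0.001, 0.007]
ft_force: [-0.3, 1.3, 2.0]
opening: 0.0266
finger_force: 40.0
```

```bash
python3 -m crank '[15,0,0,0.2,0, 15,0,0,0.4,0, 15,0,0,0.6,0, 15,0,0,0.8,0, 15,0,0,0.8,0, 15,0,0,0.8,0, 15,0,0,0.6,0, 15,0,0,0.3,0, 15,0,0,0,0, 15,0,0,0,0]'
python3 - <<'E'
from h import *
s,e=cams.snapshot("side"); cv2.imwrite("pics/c4.png",cv2.resize(s[80:200,220:360],(700,600)))
C=cloud("side",e); hsv=cv2.cvtColor(s,cv2.COLOR_BGR2HSV)
m=cv2.inRange(hsv,(3,120,30),(22,255,255)); m[:,:270]=0;m[:,300:]=0;m[:80]=0;m[190:]=0
for v in range(80,190,4):
    u=np.where(m[v])[0]
    if len(u): print(v,u.min(),u.max(),C[v,int(u.mean())].round(3))
E
```

```text
time_s: 8.63
position: [0.5212, 0.3113, 0.3007]
tcp_rot: [3.141, 0.001, 0.007]
ft_force: [-0.5, 1.1, -1.5]
opening: 0.0268
finger_force: 40.0
116 274 274 [0.512 0.306 0.239]
120 274 274 [0.511 0.305 0.227]
124 274 281 [0.517 0.293 0.217]
128 270 286 [0.519 0.288 0.205]
132 270 287 [0.518 0.283 0.194]
136 270 286 [0.517 0.28  0.182]
140 272 284 [0.516 0.281 0.17 ]
160 270 299 [0.547 0.532 0.034]
164 270 299 [0.542 0.479 0.035]
168 270 273 [0.516 0.459 0.028]
172 270 274 [0.518 0.457 0.013]
180 271 290 [0.5   0.181 0.077]
184 270 292 [0.496 0.18  0.066]
188 292 292 [0.555 0.287 0.008]
```

View pics/c4.png

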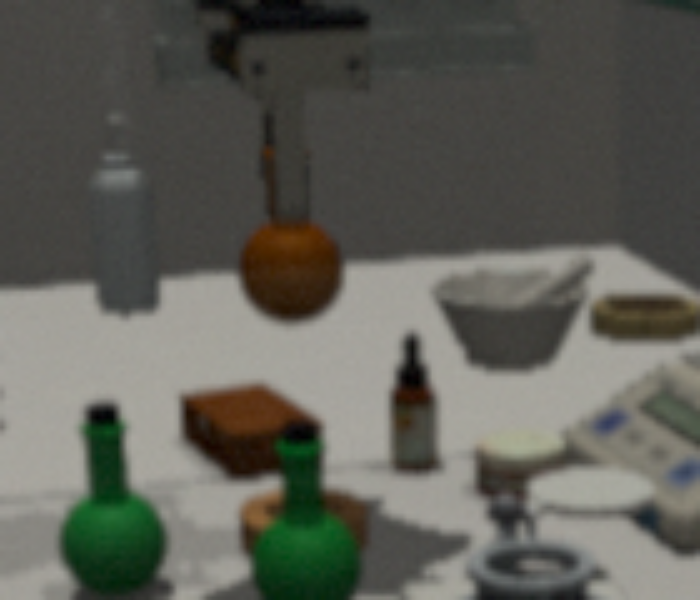

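The flask hangs nearly upright in the grip, with its bulb at crop (291,270), and the cork ring is empty. Measuring the bulb centre relative to the TCP.

Run:
```python
from h import *
s,e=cams.snapshot("side"); C=cloud("side",e); hsv=cv2.cvtColor(s,cv2.COLOR_BGR2HSV)
m=cv2.inRange(hsv,(3,110,25),(22,255,255)); m[:,:262]=0;m[:,295:]=0;m[:122]=0;m[147:]=0
c=max(cv2.findContours(m,0,1)[0],key=cv2.contourArea); (u,v),rad=cv2.minEnclosingCircle(c); print(u,v,rad)
o,w=ray("side",[[u,v]]); print("bulb at y=.3113",(o+w*((.3113-o[1])/w[0,1])).round(4))
q=C[(m>0)&(abs(C[...,1]-.30)<.04)]
from scipy.optimize import least_squares
r0=least_squares(lambda p:np.linalg.norm(q-p,axis=1)-.033,[.521,.311,.18],loss="soft_l1",f_scale=.002); print("sphere",r0.x.round(4),len(q)); print(observe()["position"])
```

```text
277.26922607421875 132.8076934814453 10.338316917419434
bulb at y=.3113 [[0.5202 0.3113 0.1856]]
sphere [0.5214 0.3136 0.1803] 301
[0.52078272 0.3110946  0.29930225]
```

```bash
python3 -m crank '[15,0.1,-0.4,0,0, 15,0.24,-0.8,0,0, 15,0.3,-1,0,0, 15,0.3,-1,0,0, 15,0.3,-1,0,0, 15,0.3,-1,0,0, 15,0.3,-1,0,0, 15,0.3,-1,0,0, 15,0.25,-0.9,0,0, 15,0.15,-0.67,0,0]'
python3 -m crank '[15,0,0,0,0, 15,0,0,-0.2,0, 15,0,0,-0.4,0, 15,0,0,-0.5,0, 15,0,0,-0.5,0, 15,0,0,-0.5,0, 15,0,0,-0.3,0, 15,0,0,-0.15,0, 15,0,0,0,0, 15,0,0,0,0]'
```

```text
time_s: 9.57
position: [0.5979, 0.0435, 0.2997]
tcp_rot: [3.139, 0.002, 0.002]
ft_force: [0.0, -0.1, -0.8]
opening: 0.0271
finger_force: 40.0
time_s: 10.4
position: [0.5978, 0.0492, 0.2246]
tcp_rot: [-3.141, -0.0, 0.008]
ft_force: [0.2, -1.3, -1.0]
opening: 0.0268
finger_force: 40.0
```

```bash
python3 -m crank '[15,0,0,0,0, 15,0,0,-0.05,0, 15,0,0,-0.05,0, 15,0,0,-0.05,0, 15,0,0,-0.05,0, 15,0,0,-0.05,0, 15,0,0,-0.05,0, 15,0,0,-0.05,0, 15,0,0,0,0, 15,0,0,0,0]' 58
```

```text
time_s: 11.23
position: [0.5979, 0.0484, 0.2144]
tcp_rot: [3.141, -0.001, 0.007]
ft_force: [-1.5, -1.3, 4.5]
opening: 0.0266
finger_force: 58.0
```

Run:
```python
from h import *
s,e=cams.snapshot("side"); cv2.imwrite("pics/c5.png",cv2.resize(s[110:240,250:390],(640,594)))
```

```text
(no output)
```

View pics/c5.png

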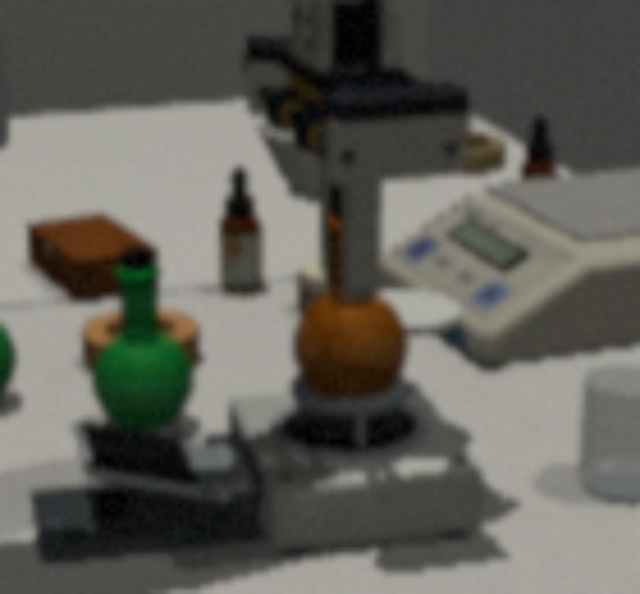

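The flask's bulb at (350,345) sits centred in the ring at (350,400), upright, with first contact at about 4.5 N. Pressing on down.

```bash
python3 -m crank '[15,0,0,-0.05,0, 15,0,0,-0.05,0, 15,0,0,-0.05,0, 15,0,0,-0.05,0, 15,0,0,-0.05,0, 15,0,0,-0.05,0, 15,0,0,-0.05,0, 15,0,0,0,0, 15,0,0,0,0, 15,0,0,0,0]'
```

```text
time_s: 12.12
position: [0.5984, 0.0483, 0.2051]
tcp_rot: [3.141, -0.003, 0.006]
ft_force: [-2.7, -0.8, 10.6]
opening: 0.0263
finger_force: 58.0
```

```bash
python3 -m crank '[15,0,0,-0.05,0, 15,0,0,-0.05,0, 15,0,0,-0.05,0, 15,0,0,0,0, 15,0,0,0,0, 15,0,0,0,0, 15,0,0,0,0, 15,0,0,0,0, 15,0,0,0,0, 15,0,0,0,0]'
python3 - <<'E'
from h import *
s,e=cams.snapshot("side"); C=cloud("side",e); hsv=cv2.cvtColor(s,cv2.COLOR_BGR2HSV)
m=cv2.inRange(hsv,(3,110,25),(22,255,255)); q=C[(m>0)&(np.linalg.norm(C-[.597,.035,.09],axis=2)<.05)&(C[...,2]<.12)]
from scipy.optimize import least_squares
r0=least_squares(lambda p:np.linalg.norm(q-p,axis=1)-.033,[.597,.049,.09],loss="soft_l1",f_scale=.002); print("bulb centre",r0.x.round(4),len(q),"expect z",.064-.0115+.033)
p,d=cams.snapshot("top"); Z=cloud("top",d); k=(abs(Z[...,0]-.466)<.012)&(abs(Z[...,1]-.056)<.012); print("pad z",np.median(Z[k][:,2]))
E
```

```text
time_s: 12.95
position: [0.5997, 0.048, 0.2036]
tcp_rot: [3.141, -0.007, 0.006]
ft_force: [-5.1, -2.6, 21.9]
opening: 0.0264
finger_force: 58.0
bulb centre [0.5988 0.0507 0.0842] 418 expect z 0.0855
pad z 0.5955462315104753
```

The force jumped to 22 N at the stop, and the bulb centre height (0.084) matches a fully pressed cradle and is within 3 mm of centre. One short hold to confirm it's steady, then I'll hand in.

```bash
python3 -m crank '[15,0,0,0,0, 15,0,0,0,0, 15,0,0,0,0, 15,0,0,0,0, 15,0,0,0,0, 15,0,0,0,0, 15,0,0,0,0, 15,0,0,0,0, 15,0,0,0,0, 15,0,0,0,0]' && python3 -c "
from h import *
print(job_done())"
```

```text
time_s: 13.88
position: [0.5996, 0.0481, 0.2036]
tcp_rot: [3.141, -0.007, 0.006]
ft_force: [-3.9, -1.1, 22.0]
opening: 0.0263
finger_force: 58.0
the job is handed in; nothing more can be done
None
```

I handed the job in at about 14 s with the round flask upright in the cradle, held pressed to the bottom stop at about 22 N, the cover swung clear, the pedal back up after its press (its pad was hidden by the arm at the end), and the conical flask and cream jar never approached; the hand-in returned no verdict.

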